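# Bring the mark on the green grinding wheel to the top

### The arm

A 6-joint arm with a two-finger parallel gripper is mounted at the origin on a cart in front of the work surface, level with it; the furniture and walls round the work are solid. World frame = base frame: x ahead of the robot, y to its left, z up, the work surface at z = 0. Lengths are in m, angles in rad, forces in N, time in s.
With the tool pointing down it reaches from about 0.35 to 0.975 m from the base axis. Payload 4.9 kg.
Tool frame: the origin (TCP) lies between the finger pads; the fingertips stand 22 mm ahead of it and the grasp point (between the pads) lies 3 mm ahead of it; z points along the fingers, y is the line along which they close (so a half turn about z gives the same grasp; the last joint's range is limited). The gripper opens to 85 mm and grips with 20 to 120 N. Pads are 22 mm wide; open, the fingers measure 114 mm over their backs; the gripper's body (76 mm by 85 mm) begins 54 mm behind the grasp point. The pads swing forward as they close: fully open they stand 13 mm farther back than shut.
Start: joints at [-1.306, 0.053, 1.613, -0, 1.476, -0.119], TCP at [0.234, -0.58, 0.253] pointing down, gripper open.
Joint ranges: [-3.01, 3.01], [-1.01, 2.22], [0.06, 2.58], [-1.02, 4.17], [0.09, 2.62], [-3.14, 3.14]. Speed limits (rad/s): [2.57, 2.57, 3.14, 3.14, 3.14, 3.14].

### API

Orientations are given as a unit quaternion [w, x, y, z].
In Python, from plant import state, grab_frame, get_calibration, job_done, recognise, regions_of gives the robot as it stands.
- The arm moves only by the tool apply_moves, never from a script. Its argument "targets" is a list of rows, each an object with "translation": the shift along the tool's x, y, z normalised to -1 to 1, where 1 is 100 mm, a list of three; "twist": the turn about the tool's z normalised to -1 to 1, where 1 is 0.1 rad; "hand": the opening, from 0 (shut) to 1 (fully open). A call has 1 to 8 rows; each row shifts and turns the commanded pose from where the row before left it, along the tool's axes as they then stand; what a row does not reach is not made up. A row lasts 1/10 s, in which the tool goes at most 50 mm and 8.59 degrees, less where a joint would pass 70% of its speed; a pose out of reach is approached as far as the arm can. A call with a number of a shift or a turn outside -1 to 1 is refused whole. A call with a gripper value outside its range is refused whole. The fingers move at their own pace and stop on an object; the grip force is fixed at half the most. Time passes only in rows, so rows that do not move let the fingers close. It gives the time, the measured TCP pose, the force, the opening and the grip force at its end, in the units of the state.
- state(): the state, without advancing time (a new reading comes with each control period).
- grab_frame(name): name is "scene" or "top"; returns the picture (384x512x3 uint8, red, green, blue); there is no depth.
- get_calibration(name): a dict with "camera_matrix" (3x3 intrinsics, pixels), "pose" (4x4, takes a point from camera to world coordinates). Camera axes: x right, y up, looking along -z (the intrinsics and any distortion apply to the point x, -y, -z); pixel columns grow to the right and rows downward; lengths in m; the calibration is good to about 2 mm. A picture is of the moment at which its call begins. get_calibration takes no time and is no camera call.
- job_done(): hands the job in; it is judged then, once.
Trained networks look in the newest picture that a camera, given by its name, has taken for a name from the list of things; names that differ only in an ending like _2 or _b are one class to them, and where a whole thing is asked for, a point or a joint stands for the part that bears it (a point fixed in the world has none). Each returns a list of dicts, best first, with "score" (0 to 1); they miss things now and then, are a little off and sometimes report something else, mostly with a low value. They report only what shows in the picture. A call takes as long as a camera call.
- recognise(camera, query): "point" ([x, y, z] in m, in world coordinates, good to about 4 mm: the middle of the surface that is visible of it).
- regions_of(camera, query): "pixels" (384x512 bool, what is visible of it).
The state is a dict: "time": time; "joint_pos": joint angles; "joint_vel": joint speeds; "joint_efforts": joint torques, N m; "tool_pos": TCP position; "tool_rot": TCP orientation; "contact_force": force on the tool from outside, world axes, zero at the start; "ft_torque": the same for the moment, N m; "gripper_width": opening from 0.0 (shut) to 1.0 (fully open); "grasp_force": force on a finger pad.
Only numpy, scipy, OpenCV 4.12 (cv2) and the standard library are available. Lean on these libraries where they do the work, as an engineer would, in place of code of your own. Each camera call takes 0.05 s, during which the arm holds its last target. There are 200 camera calls.

### The job

Two grinding wheels hang free-spinning on balancing stands. Take the green wheel by its rim and turn it until its orange paint mark is at the very top, then let go and leave it standing still. Turn it by hand without flicking it into a spin, and leave the grey wheel as it stands.

Things in the scene. Friction and masses are not known exactly. Their poses are not given: they have to be found in the camera images.
- green_hub (a point): Axle centre of the green wheel, on its fixed stand, 95 mm above the worktop; x along the level axle, z up, y level in the wheel's plane. Two uprights (26 mm wide, 108 mm tall) carry the axle, inner faces 40 mm either side of the wheel's mid-plane; base plate 124 mm along the axle, 150 mm across, 16 mm high.
- green_mark (a point): Orange mark of the green wheel, a 10 mm stripe across the rim and 33 mm down both faces. Point on the rim in mid-width, 70 mm from the axle; z points outward from the axle through the mark (up when the mark is on top), x along the axle. Starts 45 to 100 degrees from the top, down the -y side of green_hub.
- green_wheel (a joint): Angle of the green wheel, rad: 0 with the mark at the top, growing as it goes down on green_hub's -y side. Plain solid disc, 140 mm diameter, 20 mm thick, flat faces; a 44 mm steel flange stands 7 mm proud of each face at the middle. Balanced, no end stops, turns freely with a slight drag and stays where it is left.
- grey_mark (a point): Orange mark on the rim of the other wheel, a dark grey one of the same size on the same kind of stand; it may stand at any angle and is to stay there. One stand is left (y = 0.23 to 0.33), the other right (y = -0.27 to -0.36) of a fixed 0.4 m tall stereo microscope round y = -0.07, reaching forward to about x = 0.45: pass in front of it.

How it is judged:
By the outcome, as a careful person would: the job done as asked, in the order asked, and still so for the second after the job is handed in, with the robot touching nothing.
It also fails if it takes over 38 s, if anything falls off the work surface, if the arm or the gripper's body presses on something with over 40 N, if the wrist force passes 120 N, or if a joint passes its speed limit or range.

## Working session

There is one attempt and no reset: what is moved stays moved. The work goes in short steps, Python scripts to look and compute and a tool call to move; the robot and the scene stay as the last step left them, time stands still between calls to the robot, and variables do not carry over. Pictures are saved under pics/ and viewed, at most 10 in all, crops included, and the job is handed in when it is done.

Besides the shell and the picture viewer there is one more tool, called after "Emit:" as a command line: name --argument value ..., lists and objects as JSON in quotes. apply_moves: Moves the arm, as the interface text tells. Its arguments: {"type":"object","properties":{"targets":{"type":"array"}},"required":["targets"]}

```bash
mkdir -p pics
python3 - <<'E'
from plant import *
import cv2,numpy as np
for c in("scene","top"):
    f=grab_frame(c); cv2.imwrite(f"pics/{c}0.png",f[...,::-1])
    k=get_calibration(c); print(np.round(k["camera_matrix"],1).tolist(),np.round(k["pose"],3).tolist())
    for q in("green_hub","green_mark","green_wheel","grey_mark"):
        try: print(c,q,[(np.round(r["point"],3).tolist(),round(r["score"],2)) for r in recognise(c,q)][:3])
        except Exception as e: print(c,q,e)
s=state();print(s["time"],s["tool_pos"],s["tool_rot"])
E
```

```text
[[419.5, 0.0, 253.9], [0.0, 419.5, 188.2], [0.0, 0.0, 1.0]] [[-0.689, 0.284, -0.667, -0.18], [-0.725, -0.303, 0.619, 0.629], [-0.027, 0.91, 0.414, 0.582], [0.0, 0.0, 0.0, 1.0]]
scene green_hub []
scene green_mark []
scene green_wheel []
scene grey_mark [([0.469, 0.343, 0.108], 0.9)]
[[489.3, 0.0, 262.2], [0.0, 489.3, 188.4], [0.0, 0.0, 1.0]] [[0.015, 0.99, -0.14, 0.313], [-1.0, 0.015, -0.004, -0.007], [-0.002, 0.14, 0.99, 1.449], [0.0, 0.0, 0.0, 1.0]]
top green_hub [([0.441, -0.318, 0.017], 0.74)]
top green_mark [([0.445, -0.324, 0.13], 0.83)]
top green_wheel [([0.443, -0.32, 0.13], 0.89)]
top grey_mark [([0.464, 0.319, 0.134], 0.96)]
0.5 [ 0.23401923 -0.57948534  0.25324766] [-5.07842596e-05  9.81643718e-01  1.90723906e-01  1.15691704e-05]
```

```bash
python3 -c "
import cv2,numpy as np
a=cv2.imread('pics/scene0.png');b=cv2.imread('pics/top0.png')
cv2.imwrite('pics/both0.png',cv2.resize(np.vstack([a,b]),(800,1200))[:600]);cv2.imwrite('pics/t0.png',cv2.resize(b,(800,600)))"
```

```text
(no output)
```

View pics/both0.png

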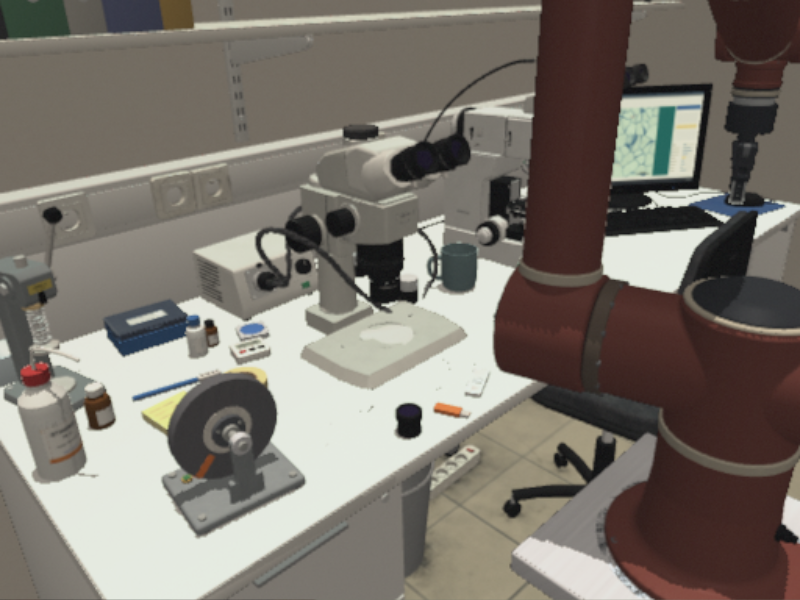

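View pics/t0.png

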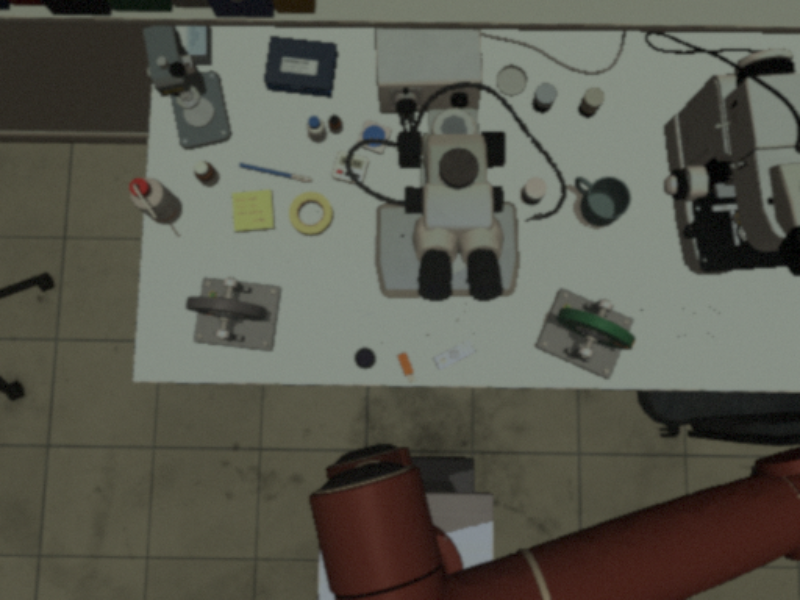

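```bash
cat > h.py <<'E'
from plant import *
import cv2,numpy as np
from scipy.optimize import minimize
def proj(c,P):
    k=get_calibration(c);T=np.linalg.inv(k["pose"]);p=np.asarray(P)@T[:3,:3].T+T[:3,3]
    p=p*[1,-1,-1];u=p@np.array(k["camera_matrix"]).T;return u[:,:2]/u[:,2:]
def disc(x,y,yaw):   # axle direction yaw
    a=np.array([np.cos(yaw),np.sin(yaw),0]);t=np.array([-np.sin(yaw),np.cos(yaw),0]);z=np.array([0,0,1.])
    th=np.linspace(0,2*np.pi,72)
    return np.vstack([np.array([x,y,.095])+s*a+.07*(np.cos(th)[:,None]*z-np.sin(th)[:,None]*-t) for s in(-.01,.01)])
def fit(mask,c,g):
    d=cv2.GaussianBlur(mask.astype(np.float32),(0,0),.7)
    def cost(p):
        h=cv2.convexHull((proj(c,disc(*p))*16).astype(np.int32));m=np.zeros(mask.shape,np.uint8)
        cv2.fillConvexPoly(m,h,255,cv2.LINE_AA,4);m=m/255.
        return np.abs(cv2.GaussianBlur(m,(0,0),.7)-d).sum()/mask.sum()
    best=min((minimize(cost,[g[0],g[1],y],method="Nelder-Mead",options=dict(initial_simplex=[[g[0],g[1],y],[g[0]+.01,g[1],y],[g[0],g[1]+.01,y],[g[0],g[1],y+.2]])) for y in g[2]),key=lambda r:r.fun)
    return best.x,best.fun
E
python3 - <<'E'
from h import *
f=grab_frame("top");h=cv2.cvtColor(f,cv2.COLOR_RGB2HSV)
r=regions_of("top","green_wheel")[0];m=r["pixels"];print(m.sum(),r["score"])
g=(h[...,0]>45)&(h[...,0]<90)&(h[...,1]>80);g[:, :330]=0;g[:180]=0;g[250:]=0
print(g.sum())
for mm in(m,g): print(fit(mm,"top",[.44,-.32,(-.4,0,.4)]))
rm=regions_of("top","green_mark");print([(q["score"],q["pixels"].sum(),np.argwhere(q["pixels"]).mean(0)) for q in rm])
x0,y0=335,175;cr=f[y0:y0+75,x0:x0+100]
cv2.imwrite("pics/crop1.png",cv2.resize(cr,None,fx=8,fy=8,interpolation=cv2.INTER_CUBIC)[...,::-1])
E
```

```text
Traceback (most recent call last):
IndexError: list index out of range
```

Run:
```python
from h import *
f=grab_frame("top");h=cv2.cvtColor(f,cv2.COLOR_RGB2HSV)
r=regions_of("top","green_wheel");ms=[q["pixels"] for q in r]
g=(h[...,0]>45)&(h[...,0]<90)&(h[...,1]>80);g[:, :330]=0;g[:180]=0;g[250:]=0
for mm in ms[:1]+[g]: print(mm.sum(),fit(mm,"top",[.44,-.32,(-.4,0,.4)]))
rm=regions_of("top","green_mark");print([(q["score"],q["pixels"].sum(),np.argwhere(q["pixels"]).mean(0)) for q in rm])
x0,y0=335,175;cr=f[y0:y0+75,x0:x0+100]
cv2.imwrite("pics/crop1.png",cv2.resize(cr,None,fx=8,fy=8,interpolation=cv2.INTER_CUBIC)[...,::-1])
```

```text
807 (array([ 0.4485598 , -0.33046439, -0.36644428]), np.float64(0.12980025601704595))
351 (array([ 0.45224483, -0.32982202, -0.22569832]), np.float64(1.1983670672476678))
[(0.75, np.int64(817), array([210.17258262, 381.07588739]))]
```

View pics/crop1.png

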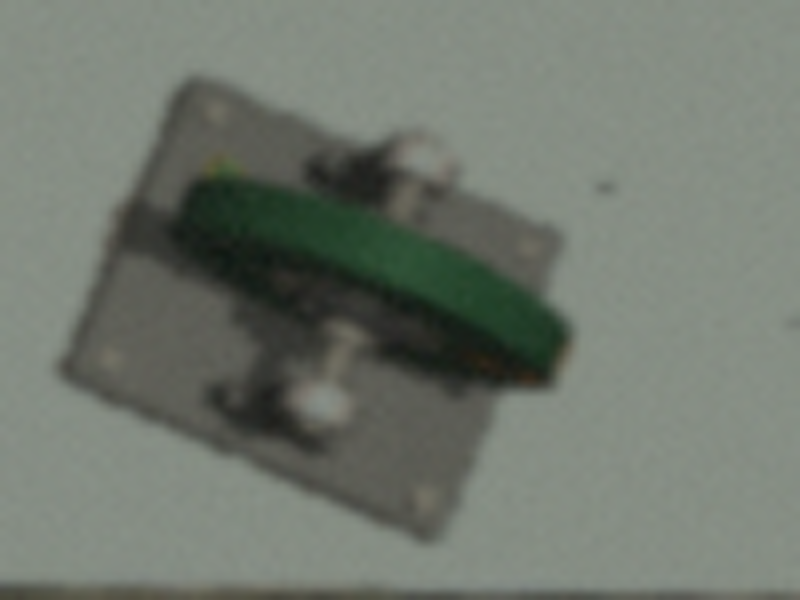

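```bash
cat >> h.py <<'E'
def ray(c,uv,z):
    k=get_calibration(c);T=np.array(k["pose"]);d=np.linalg.inv(k["camera_matrix"])@[uv[0],uv[1],1];d=T[:3,:3]@(d*[1,-1,-1])
    return T[:3,3]+d*(z-T[2,3])/d[2]
E
python3 - <<'E'
from h import *
cs=np.array([[190,76],[565,238],[434,540],[62,370]])/8+[335,175]-[.4,.4]
P=np.array([ray("top",c,.016) for c in cs])[:,:2];print(P.round(4),P.mean(0))
for i in range(4):
    e=P[(i+1)%4]-P[i];print(np.hypot(*e).round(3),np.arctan2(e[1],e[0]).round(3), (np.arctan2(e[1],e[0])%(np.pi/2)).round(3))
print(proj("scene",[[.45,-.33,.095],[.45,-.33,.165]]))
# predicted near-face stripe pixels for mark angles, in crop coords
for yaw in(-.40,):
  a=np.array([np.cos(yaw),np.sin(yaw),0]);t=np.array([-a[1],a[0],0])
  for ang in(60,75,90,100):
    A=np.radians(ang);r=np.array([0,0,np.cos(A)])-t*np.sin(A)
    print(ang,((proj("top",[np.append(P.mean(0),.095)-.01*a+q*r for q in(.037,.07)]+[np.append(P.mean(0),.095)+q*a+.07*r for q in(0,.01)])-[335,175])*8).round(0).tolist())
E
```

```text
[[ 0.5328 -0.2848]
 [ 0.4746 -0.4218]
 [ 0.3634 -0.3714]
 [ 0.4233 -0.2366]] [ 0.44851108 -0.32865205]
0.149 -1.973 1.169
0.122 2.715 1.145
0.147 1.153 1.153
0.12 -0.414 1.156
[[348.63125961 179.14840306]
 [350.2782676  156.42129642]]
60 [[449.0, 340.0], [541.0, 370.0], [552.0, 343.0], [563.0, 316.0]]
75 [[453.0, 347.0], [546.0, 382.0], [557.0, 355.0], [568.0, 329.0]]
90 [[449.0, 350.0], [538.0, 389.0], [548.0, 362.0], [559.0, 336.0]]
100 [[442.0, 351.0], [525.0, 390.0], [536.0, 364.0], [546.0, 338.0]]
```

Emit:
apply_moves --targets '[{"translation": [0,0,0],"twist": -0.965,"hand": 0.65},{"translation": [0,0,0],"twist": -0.965,"hand": 0.65},{"translation": [0,0,0],"twist": -0.965,"hand": 0.65},{"translation": [0,0,0],"twist": -0.965,"hand": 0.65},{"translation": [0,0,0],"twist": -0.965,"hand": 0.65},{"translation": [0,0,0],"twist": -0.965,"hand": 0.65},{"translation": [0,0,0],"twist": -0.965,"hand": 0.65},{"translation": [0,0,0],"twist": -0.965,"hand": 0.65}]'

```text
time: 1.55
tool_pos: [0.234, -0.5795, 0.2533]
tool_rot: [0.0, 0.837, 0.548, 0.0]
contact_force: [-0.7, 0.6, -1.1]
gripper_width: 0.65
grasp_force: 0.0
```

```bash
cat >> h.py <<'E'
from scipy.spatial.transform import Rotation as R
C=np.array([.4485,-.3290]);YAW=-.415
A_=np.array([np.cos(YAW),np.sin(YAW),0]);T_=np.array([-A_[1],A_[0],0])
def rim(deg,r=.06): # TCP for grasp at angle
    q=np.radians(deg);return np.append(C,.095)+r*(np.array([0,0,np.cos(q)])-T_*np.sin(q))+[0,0,.003]
def here():
    s=state();w=s["tool_rot"];Rm=R.from_quat([w[1],w[2],w[3],w[0]]).as_matrix()
    print("t",s["time"],"p",s["tool_pos"].round(4),"yaw y",np.arctan2(Rm[1,1],Rm[0,1]).round(4),"q",s["joint_pos"].round(2),"grip",s["gripper_width"],s["grasp_force"],"F",np.round(s["contact_force"],1))
    return np.array(s["tool_pos"]),Rm
E
python3 - <<'E'
from h import *
p,M=here()
g=rim(50);print(g,M.T@(g+[0,0,.11]-p)*10,M.T@T_)
E
```

```text
t 1.55 p [ 0.234  -0.5795  0.2533] yaw y -0.411 q [-1.31  0.05  1.61  0.    1.48 -0.9 ] grip 0.6503101902382113 0.0 F [-0.7  0.6 -1.1]
[ 0.42996832 -0.37106119  0.13656726] [2.69369576 0.96355875 0.06746555] [9.99991874e-01 4.03131351e-03 5.50487673e-06]
```

Emit:
apply_moves --targets '[{"translation": [0.385,0.1375,0],"twist": 0,"hand": 0.65},{"translation": [0.385,0.1375,0],"twist": 0,"hand": 0.65},{"translation": [0.385,0.1375,0],"twist": 0,"hand": 0.65},{"translation": [0.385,0.1375,0],"twist": 0,"hand": 0.65},{"translation": [0.385,0.1375,0],"twist": 0,"hand": 0.65},{"translation": [0.385,0.1375,0],"twist": 0,"hand": 0.65},{"translation": [0.385,0.1375,0],"twist": 0,"hand": 0.65},{"translation": [0,0,0],"twist": 0,"hand": 0.65}]'

```text
time: 2.35
tool_pos: [0.4333, -0.3685, 0.2535]
tool_rot: [-0.0, 0.836, 0.549, 0.001]
contact_force: [-0.0, -0.1, 0.3]
gripper_width: 0.652
grasp_force: 0.0
```

Run:
```python
from h import *
p,M=here()
g=rim(50);print(M.T@(g-p)*10)
f=grab_frame("scene");u=proj("scene",[[.4485,-.329,.095]])[0].astype(int)
for q in("green_mark",):print([(x["score"],x["point"]) for x in recognise("scene",q)])
cr=f[u[1]-60:u[1]+60,u[0]-80:u[0]+80];print(u)
cv2.imwrite("pics/crop2.png",cv2.resize(cr,None,fx=5,fy=5,interpolation=cv2.INTER_CUBIC)[...,::-1])
```

```text
t 2.35 p [ 0.4333 -0.3685  0.2535] yaw y -0.4095 q [-0.84 -0.08  1.74  0.    1.48 -0.43] grip 0.6517376565206157 0.0 F [-0.  -0.1  0.3]
[-0.03784131 -0.0214377   1.16929065]
[(0.22, [0.466, 0.3403, 0.1033])]
[348 179]
```

View pics/crop2.png

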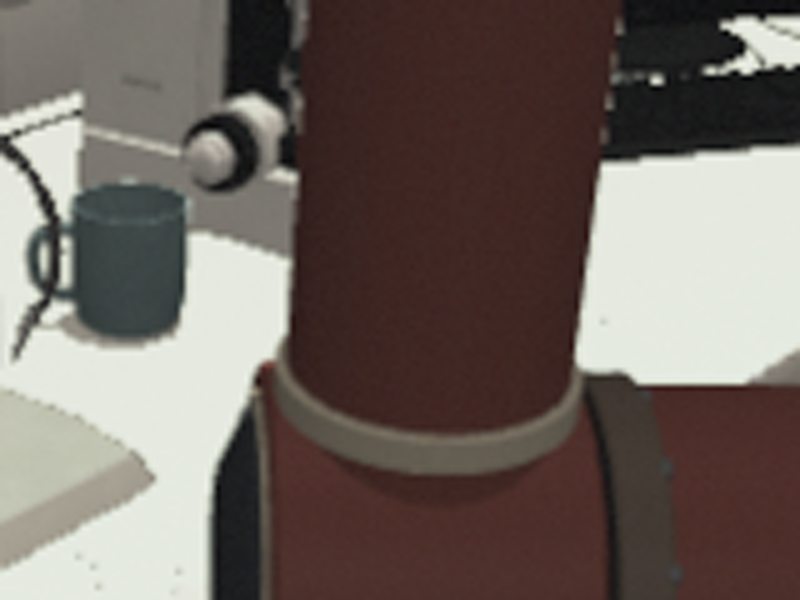

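Emit:
apply_moves --targets '[{"translation": [0,-0.02,0.3],"twist": 0.04,"hand": 0.65},{"translation": [0,0,0.3],"twist": 0,"hand": 0.65},{"translation": [0,0,0.3],"twist": 0,"hand": 0.65},{"translation": [0,0,0.23],"twist": 0,"hand": 0.65},{"translation": [0,0,0],"twist": 0,"hand": 0.5},{"translation": [0,0,0],"twist": 0,"hand": 0.4},{"translation": [0,0,0],"twist": 0,"hand": 0.32},{"translation": [0,0,0],"twist": 0,"hand": 0.3}]'

```text
time: 3.25
tool_pos: [0.4296, -0.3721, 0.1425]
tool_rot: [0.002, 0.839, 0.544, 0.0]
contact_force: [-0.3, -0.4, -0.1]
gripper_width: 0.3
grasp_force: 0.0
```

Run:
```python
from h import *
p,M=here();print(M.T@(rim(45)-p)*10)
f=grab_frame("top");cr=f[175:250,335:435]
cv2.imwrite("pics/crop3.png",cv2.resize(cr,None,fx=8,fy=8,interpolation=cv2.INTER_CUBIC)[...,::-1])
```

```text
t 3.25 p [ 0.4296 -0.3721  0.1425] yaw y -0.4194 q [-0.84  0.01  1.85 -0.    1.28 -0.43] grip 0.30037474856926266 0.0 F [-0.3 -0.4 -0.1]
[ 0.04629021 -0.00078746  0.02046989]
```

View pics/crop3.png

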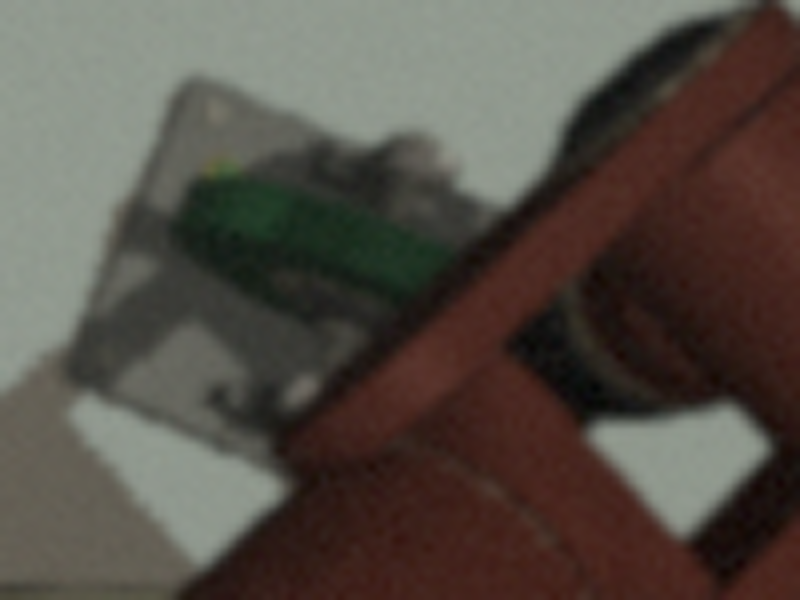

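Emit:
apply_moves --targets '[{"translation": [0,0,0],"twist": 0,"hand": 0.25},{"translation": [0,0,0],"twist": 0,"hand": 0.15},{"translation": [0,0,0],"twist": 0,"hand": 0.15},{"translation": [0,0,0],"twist": 0,"hand": 0.15}]'

```text
time: 3.7
tool_pos: [0.4309, -0.3723, 0.1424]
tool_rot: [0.003, 0.838, 0.545, 0.001]
contact_force: [6.0, -3.3, 0.7]
gripper_width: 0.225
grasp_force: 60.6
```

```bash
cat >> h.py <<'E'
def arc(total,n,r=None):
    p,M=here();d=p-[0,0,.003]-np.append(C,.095);s=-d@T_;q0=np.arctan2(s,d[2]);rr=np.hypot(s,d[2]) if r is None else r
    print("off axle",d@A_,"r",rr,"ang",np.degrees(q0))
    # smooth ramp at both ends
    w=np.concatenate([[.5],np.ones(n-2),[.5]]);q=q0-np.radians(total)*np.concatenate([[0],np.cumsum(w)/w.sum()])
    x=-rr*np.sin(q);z=-rr*np.cos(q)
    print(np.c_[np.diff(x),np.diff(z)].__mul__(10).round(3).tolist())
E
python3 -c "
from h import *
arc(78,24)"
```

```text
t 3.7 p [ 0.4309 -0.3723  0.1424] yaw y -0.418 q [-0.84  0.01  1.85  0.    1.28 -0.43] grip 0.2253923156717814 60.572612285614014 F [ 6.  -3.3  0.7]
off axle 0.0013240255283082172 r 0.06448310109633416 ang 46.43663480117886
[[0.013, -0.014], [0.028, -0.026], [0.029, -0.024], [0.031, -0.023], [0.032, -0.021], [0.033, -0.019], [0.034, -0.017], [0.035, -0.015], [0.036, -0.013], [0.037, -0.01], [0.037, -0.008], [0.038, -0.006], [0.038, -0.004], [0.038, -0.002], [0.038, 0.001], [0.038, 0.003], [0.038, 0.005], [0.037, 0.007], [0.037, 0.01], [0.036, 0.012], [0.036, 0.014], [0.035, 0.016], [0.034, 0.018], [0.016, 0.01]]
```

Emit:
apply_moves --targets '[{"translation": [0.013,0,-0.014],"twist": 0,"hand": 0.15},{"translation": [0.028,0,-0.026],"twist": 0,"hand": 0.15},{"translation": [0.029,0,-0.024],"twist": 0,"hand": 0.15},{"translation": [0.031,0,-0.023],"twist": 0,"hand": 0.15},{"translation": [0.032,0,-0.021],"twist": 0,"hand": 0.15},{"translation": [0.033,0,-0.019],"twist": 0,"hand": 0.15},{"translation": [0.034,0,-0.017],"twist": 0,"hand": 0.15},{"translation": [0.035,0,-0.015],"twist": 0,"hand": 0.15}]'

```text
time: 4.5
tool_pos: [0.4395, -0.3522, 0.1567]
tool_rot: [0.005, 0.838, 0.545, -0.001]
contact_force: [6.4, -9.8, -8.5]
gripper_width: 0.226
grasp_force: 59.1
```

```bash
python3 -c "
from h import *
arc(53,16)"
```

```text
t 4.5 p [ 0.4395 -0.3522  0.1567] yaw y -0.4177 q [-0.81 -0.02  1.85 -0.    1.3  -0.39] grip 0.2261133807381688 59.130969643592834 F [ 6.4 -9.8 -8.5]
off axle 0.0011257790862841614 r 0.06376306575337172 ang 22.98655388385657
[[0.018, -0.007], [0.037, -0.013], [0.038, -0.011], [0.038, -0.008], [0.039, -0.006], [0.039, -0.004], [0.039, -0.001], [0.039, 0.001], [0.039, 0.004], [0.039, 0.006], [0.038, 0.008], [0.038, 0.011], [0.037, 0.013], [0.036, 0.015], [0.035, 0.018], [0.017, 0.01]]
```

Forces are modest and the wheel is following; continue.

Emit:
apply_moves --targets '[{"translation": [0.036,0,-0.013],"twist": 0,"hand": 0.15},{"translation": [0.037,0,-0.011],"twist": 0,"hand": 0.15},{"translation": [0.037,0,-0.009],"twist": 0,"hand": 0.15},{"translation": [0.038,0,-0.007],"twist": 0,"hand": 0.15},{"translation": [0.038,0,-0.004],"twist": 0,"hand": 0.15},{"translation": [0.038,0,-0.002],"twist": 0,"hand": 0.15},{"translation": [0.038,0,0.001],"twist": 0,"hand": 0.15},{"translation": [0.038,0,0.003],"twist": 0,"hand": 0.15}]'

```text
time: 5.3
tool_pos: [0.4511, -0.3255, 0.1618]
tool_rot: [0.005, 0.838, 0.545, -0.002]
contact_force: [2.0, -10.2, -3.3]
gripper_width: 0.221
grasp_force: 58.9
```

```bash
python3 -c "
from h import *
arc(27,8)"
```

```text
t 5.3 p [ 0.4511 -0.3255  0.1618] yaw y -0.4177 q [-0.76 -0.04  1.86 -0.01  1.31 -0.34] grip 0.22099515193659197 58.85711073875427 F [  2.  -10.2  -3.3]
off axle 0.0009662799842743919 r 0.06389290096770042 ang -3.7744643663665425
[[0.021, 0.002], [0.043, 0.006], [0.042, 0.009], [0.041, 0.011], [0.041, 0.014], [0.04, 0.017], [0.038, 0.019], [0.019, 0.011]]
```

Emit:
apply_moves --targets '[{"translation": [0.038,0,0.005],"twist": 0,"hand": 0.15},{"translation": [0.038,0,0.007],"twist": 0,"hand": 0.15},{"translation": [0.037,0,0.01],"twist": 0,"hand": 0.15},{"translation": [0.037,0,0.012],"twist": 0,"hand": 0.15},{"translation": [0.036,0,0.014],"twist": 0,"hand": 0.15},{"translation": [0.035,0,0.016],"twist": 0,"hand": 0.15},{"translation": [0.02,0,0.01],"twist": 0,"hand": 0.15},{"translation": [0,0,0],"twist": 0,"hand": 0.15}]'

```text
time: 6.1
tool_pos: [0.4609, -0.3031, 0.1558]
tool_rot: [0.004, 0.838, 0.545, -0.002]
contact_force: [-1.6, -7.3, 3.9]
gripper_width: 0.225
grasp_force: 59.7
```

Run:
```python
from h import *
arc(2,3)
f=grab_frame("top");cr=f[175:250,335:435]
cv2.imwrite("pics/crop4.png",cv2.resize(cr,None,fx=8,fy=8,interpolation=cv2.INTER_CUBIC)[...,::-1])
```

```text
t 6.1 p [ 0.4609 -0.3031  0.1558] yaw y -0.4174 q [-0.71 -0.04  1.88 -0.01  1.3  -0.29] grip 0.22521004625196092 59.68510687351227 F [-1.6 -7.3  3.9]
off axle 0.0008842862217320738 r 0.0645129833653224 ang -26.431449909163646
[[0.005, 0.003], [0.01, 0.005], [0.005, 0.003]]
```

View pics/crop4.png

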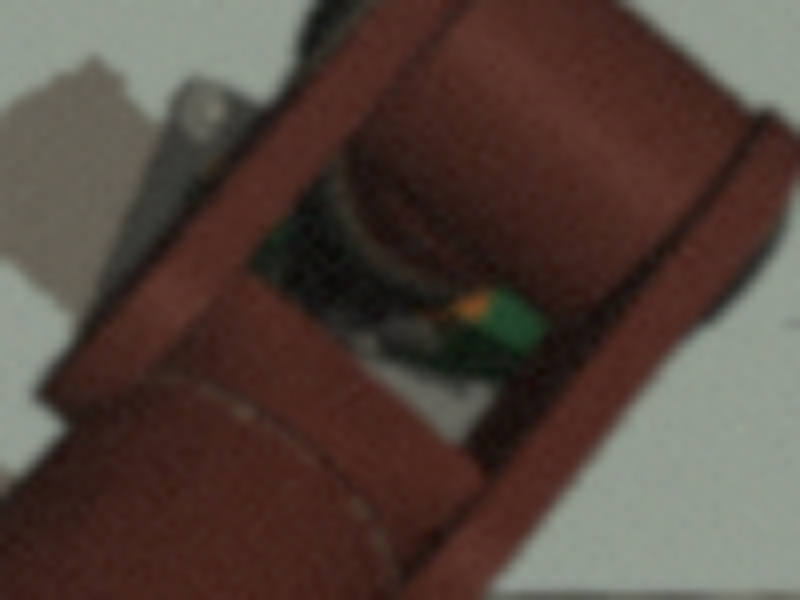

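Run:
```python
from h import *
for ang in(0,10,15,20,25,30):
    q=np.radians(ang);r=np.array([0,0,np.cos(q)])-T_*np.sin(q);c=np.append(C,.095)
    print(ang,((proj("top",[c-.01*A_+.037*r,c-.01*A_+.07*r,c+.07*r,c+.01*A_+.07*r])-[335,175])*8).round(0).tolist())
```

```text
0 [[376.0, 297.0], [400.0, 288.0], [411.0, 261.0], [423.0, 233.0]]
10 [[393.0, 305.0], [433.0, 304.0], [445.0, 276.0], [456.0, 249.0]]
15 [[401.0, 310.0], [449.0, 312.0], [461.0, 284.0], [472.0, 257.0]]
20 [[409.0, 314.0], [464.0, 320.0], [475.0, 292.0], [487.0, 265.0]]
25 [[416.0, 318.0], [478.0, 327.0], [489.0, 300.0], [501.0, 272.0]]
30 [[423.0, 321.0], [491.0, 335.0], [502.0, 307.0], [514.0, 280.0]]
```

```bash
python3 -c "
from h import *
arc(20,7)"
```

```text
t 6.15 p [ 0.4609 -0.3031  0.1557] yaw y -0.4174 q [-0.71 -0.04  1.88 -0.01  1.3  -0.29] grip 0.2221755003614757 59.7055721282959 F [-1.3 -5.7  3.6]
off axle 0.0008578481159337607 r 0.06448947749928194 ang -26.446869682730732
[[0.017, 0.009], [0.033, 0.019], [0.031, 0.02], [0.03, 0.022], [0.029, 0.024], [0.027, 0.026], [0.013, 0.013]]
```

Emit:
apply_moves --targets '[{"translation": [0.017,0,0.009],"twist": 0,"hand": 0.15},{"translation": [0.033,0,0.019],"twist": 0,"hand": 0.15},{"translation": [0.031,0,0.02],"twist": 0,"hand": 0.15},{"translation": [0.03,0,0.022],"twist": 0,"hand": 0.15},{"translation": [0.029,0,0.024],"twist": 0,"hand": 0.15},{"translation": [0.027,0,0.026],"twist": 0,"hand": 0.15},{"translation": [0.013,0,0.013],"twist": 0,"hand": 0.15},{"translation": [0,0,0],"twist": 0,"hand": 0.15}]'

```text
time: 6.95
tool_pos: [0.4683, -0.2859, 0.143]
tool_rot: [0.003, 0.838, 0.545, -0.002]
contact_force: [-2.2, -2.9, 8.0]
gripper_width: 0.223
grasp_force: 61.8
```

Run:
```python
from h import *
arc(2,3)
f=grab_frame("top");cr=f[175:250,335:435]
h=cv2.cvtColor(cr,cv2.COLOR_RGB2HSV);m=(h[...,0]>6)&(h[...,0]<22)&(h[...,1]>130)&(h[...,2]>80)
print((np.argwhere(m)*8)[:40].tolist())
cv2.imwrite("pics/crop5.png",cv2.resize(cr,None,fx=8,fy=8,interpolation=cv2.INTER_CUBIC)[...,::-1])
```

```text
t 6.95 p [ 0.4683 -0.2859  0.143 ] yaw y -0.4173 q [-0.68 -0.04  1.89 -0.01  1.28 -0.26] grip 0.2234898330973181 61.7915153503418 F [-2.2 -2.9  8. ]
off axle 0.0007608879677311658 r 0.06538729708733615 ang -46.53212111842298
[[0.004, 0.004], [0.008, 0.008], [0.004, 0.004]]
[[0, 400], [8, 416], [16, 392], [16, 408], [16, 424], [16, 432], [24, 432], [32, 424], [48, 456], [56, 408], [56, 432], [64, 440], [64, 480], [72, 464], [72, 520], [80, 456], [80, 496], [88, 496], [96, 496], [96, 520], [96, 536], [104, 512], [112, 480], [112, 512], [120, 512], [120, 576], [128, 504], [136, 536], [144, 536], [152, 552], [152, 576], [152, 608], [160, 552], [168, 552], [176, 576], [256, 104], [264, 128], [264, 416], [272, 408], [272, 416]]
```

Emit:
apply_moves --targets '[{"translation": [0,0,0],"twist": 0,"hand": 0.3},{"translation": [0,0,0],"twist": 0,"hand": 0.4},{"translation": [0,0,0],"twist": 0,"hand": 0.45},{"translation": [0,0,-0.05],"twist": 0,"hand": 0.45},{"translation": [0,0,-0.2],"twist": 0,"hand": 0.45},{"translation": [0,0,-0.4],"twist": 0,"hand": 0.45},{"translation": [0,0,-0.4],"twist": 0,"hand": 0.45},{"translation": [0,0,-0.1],"twist": 0,"hand": 0.45}]'

```text
time: 7.8
tool_pos: [0.4697, -0.2848, 0.2609]
tool_rot: [0.004, 0.839, 0.545, 0.001]
contact_force: [0.8, -1.1, -0.7]
gripper_width: 0.447
grasp_force: 0.0
```

Emit:
apply_moves --targets '[{"translation": [-0.4,-0.11,0],"twist": 0,"hand": 0.45},{"translation": [-0.4,-0.11,0],"twist": 0,"hand": 0.45},{"translation": [-0.4,-0.11,0],"twist": 0,"hand": 0.45},{"translation": [-0.4,-0.11,0],"twist": 0,"hand": 0.45},{"translation": [-0.4,-0.11,0],"twist": 0,"hand": 0.45},{"translation": [-0.4,-0.11,0],"twist": 0,"hand": 0.45},{"translation": [-0.4,-0.11,0],"twist": 0,"hand": 0.45},{"translation": [-0.4,-0.11,0],"twist": 0,"hand": 0.45}]'

```text
time: 8.6
tool_pos: [0.2559, -0.5409, 0.2539]
tool_rot: [-0.001, 0.839, 0.545, 0.0]
contact_force: [1.4, 0.1, 0.4]
gripper_width: 0.45
grasp_force: 0.0
```

Run:
```python
from h import *
here()
f=np.mean([grab_frame("top") for _ in range(6)],0).astype(np.uint8);cr=f[175:250,335:435]
h=cv2.cvtColor(cr,cv2.COLOR_RGB2HSV);m=(h[...,0]>4)&(h[...,0]<24)&(h[...,1]>100)
n,l,s,c=cv2.connectedComponentsWithStats(m.astype(np.uint8));print(s[1:][s[1:,4]>3]*8,c[1:][s[1:,4]>3]*8)
cv2.imwrite("pics/crop6.png",cv2.resize(cr,None,fx=8,fy=8,interpolation=cv2.INTER_CUBIC)[...,::-1])
```

```text
t 8.6 p [ 0.2559 -0.5409  0.2539] yaw y -0.4191 q [-1.25 -0.01  1.68  0.    1.48 -0.83] grip 0.44988163847380214 0.0 F [1.4 0.1 0.4]
[[384 232  56  72 296]] [[410.16216216 266.16216216]]
```

View pics/crop6.png

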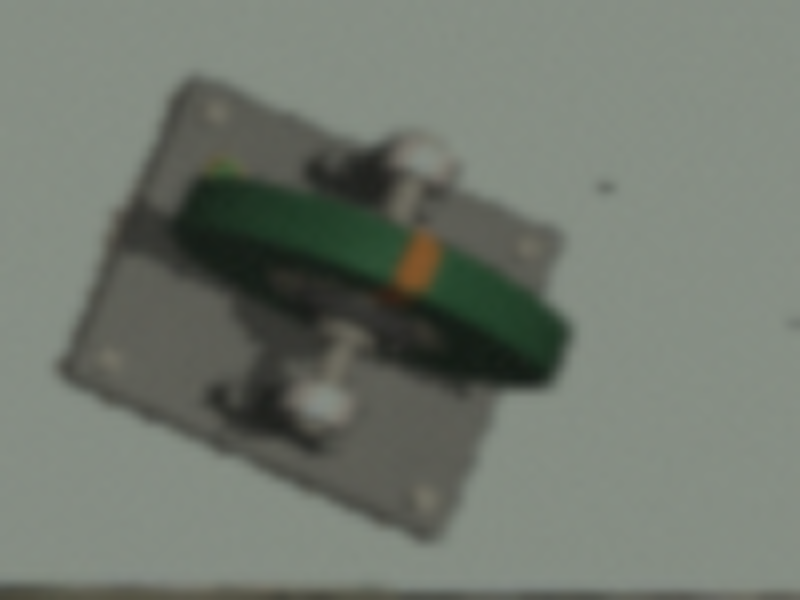

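Run:
```python
from h import *
F=np.mean([grab_frame("top").astype(float) for _ in range(10)],0);f=F.astype(np.uint8);cr=f[175:250,335:435]
r=regions_of("top","green_wheel")
for q in r[:1]:
    for y in(-.4,-.42):print("fit",fit(q["pixels"],"top",[*C,(y,)]))
# rim stripe: orange weight
w=np.clip(F[...,0]-F[...,1]-8,0,None)[175:250,335:435];w[:28]=0;w[37:]=0;w[:,:45]=0;w[:,62:]=0
print(w[27:39,46:60].round(0).astype(int))
ys,xs=np.mgrid[:75,:100];rows=[(y,(w[y]*np.arange(100)).sum()/w[y].sum(),w[y].sum().round()) for y in range(28,37) if w[y].sum()>20];print(np.array(rows).round(2).tolist())
print("centroid",(w*xs).sum()/w.sum(),(w*ys).sum()/w.sum())
c=np.append(C,.095)
for a in(-3,0,3):
    q=np.radians(a);rr=np.array([0,0,np.cos(q)])-T_*np.sin(q);print(a,(proj("top",[c+s*A_+.07*rr for s in(-.01,0,.01)])-[335,175]).round(2).tolist())
print("axle mid z.1",(proj("top",[np.append(C,.108)+s*A_ for s in(-.053,0,.053)])-[335,175]).round(2).tolist())
g=cv2.cvtColor(cr,cv2.COLOR_RGB2GRAY)
for (a,b,u,v) in((14,26,46,60),(44,57,32,48)):
    z=np.clip(g[a:b,u:v].astype(float)-125,0,None);yy,xx=np.mgrid[a:b,u:v];print(z.sum(),(z*xx).sum()/z.sum(),(z*yy).sum()/z.sum())
```

```text
fit (array([ 0.44845058, -0.32925191, -0.3685581 ]), np.float64(0.152167118972501))
fit (array([ 0.4484362, -0.3304029, -0.3705424]), np.float64(0.15260335934074395))
[[ 0  0  0  0  0  0  0  0  0  0  0  0  0  0]
 [ 0  0  0  0  0  0  1  0  0  0  0  0  0  0]
 [ 0  0  0  0  0  0 15 15  3  0  0  0  0  0]
 [ 0  0  0  0  0  8 28 28 13  0  0  0  0  0]
 [ 0  0  0  0  0 22 34 33 18  0  0  0  0  0]
 [ 0  0  0  0  9 30 35 31 13  0  0  0  0  0]
 [ 0  0  0  0 21 33 34 24  0  0  0  0  0  0]
 [ 0  0  0  2 26 34 32 18  0  0  0  0  0  0]
 [ 0  0  0  6 21 27 21  3  0  0  0  0  0  0]
 [ 0  0  4  7  8  5  0  0  0  0  0  0  0  0]
 [ 0  0  0  0  0  0  0  0  0  0  0  0  0  0]
 [ 0  0  0  0  0  0  0  0  0  0  0  0  0  0]]
[[29.0, 52.63, 32.0], [30.0, 52.59, 77.0], [31.0, 52.44, 107.0], [32.0, 52.09, 118.0], [33.0, 51.55, 112.0], [34.0, 51.33, 113.0], [35.0, 50.94, 78.0], [36.0, 49.56, 23.0]]
centroid 51.78331314354935 32.45820714718352
-3 [[48.68, 35.44], [50.14, 32.0], [51.6, 28.57]]
0 [[49.97, 36.02], [51.44, 32.58], [52.9, 29.14]]
3 [[51.25, 36.6], [52.71, 33.16], [54.17, 29.72]]
axle mid z.1 [[38.79, 52.23], [46.27, 34.68], [53.68, 17.31]]
760.0 54.47894736842105 16.567105263157895
79.0 40.177215189873415 49.79746835443038
```

```bash
python3 -c "
from h import *
print(job_done())"
```

```text
the job is handed in; nothing more can be done
None
```

I turned the green wheel by hand through about 93°; its orange mark now stands within about 1–2° of the very top by the top camera, the gripper is released and clear, the grey wheel was not touched, and the job is handed in.

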